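Close the site logger's housing and hold it shut

TASK

Swing the magnifier away to the left, until its lens is at least 20 cm from the middle of the lower housing half, and leave it there. Then fit the loose cover onto the two dowels of the lower half, holes over dowels, and press it fully down against the sprung contact plate, so that the two halves meet with no gap. Finish while still holding the pair pressed shut (it springs open if let go); leave the hard hat, the tumbler and the glasses case where they are.

Things in the scene. Friction and masses are not known exactly. Their poses are not given: they have to be found in the camera images.
- base_top (a point): Middle of the rim, 42 mm above the desk, of the lower housing half: open grey plastic box 110 (x) x 70 mm, fixed on a 200 x 130 x 12 mm plywood board, turned up to 0.35 rad. x: along its length, away from the robot; y: across, to the left; z up. Two dowels stand along its +y side, two black glands stick out of the -y side. Clamp blocks at its short ends end 8 mm below the rim.
- dowel_front (a point): Foot, at rim height, of the upright steel dowel nearer the robot: 8 mm diameter, 17 mm tall above the rim, the top 4 mm tapering to 3 mm diameter. It lies at x -44 mm, y +24 mm from the middle of the rim. Axes as for base_top.
- dowel_back (a point): The same for the dowel farther from the robot, at x +44 mm, y +24 mm from the middle of the rim.
- contact_plate (a joint): Travel (m) of the sprung steel plate (64 x 30 mm) in the middle of the lower half. At 0 it stands 5 mm above the rim; it grows as it is pressed down: 0.005 when the cover meets the rim. It takes about 6 N to start moving, 13 N at 0.005: more than the cover's weight, so the cover rises when let go.
- cover_grip (a point): Loose grey cover, right way up on the desk, on the right, turned up to 0.6 rad: plate 110 (x) x 70 x 12 mm, holes along its +y side (fits one way round only), 0.2 kg. On its middle a battery hump, 60 mm along x, 36 mm wide in y, from 12 to 42 mm above the underside. This point: centre of the hump, 27 mm above the underside. Axes match base_top's when fitted.
- hole_front (a point): Centre, at the underside of the cover, of the through hole (10 mm diameter) for dowel_front: x -44 mm, y +24 mm from the cover's centre. It coincides with dowel_front when the housing is shut.
- hole_back (a point): The same for dowel_back: x +44 mm, y +24 mm from the cover's centre.
- magnifier_arm (a joint): Angle (rad) of the magnifier's stiff level swing arm on its fixed post beyond the housing. It grows as the lens swings to the robot's left (clockwise from above), range -0.5 to 1.3; at 0 the arm points roughly at the robot (-x). It starts with the lens over or near the lower half, stays wherever it is left, and takes about 0.5 N m to move.
- lens (a point): Centre of the magnifier's round lens, in a white ring 128 mm across and 16 mm thick, 170 mm above the desk, 270 mm from the pivot along the arm.
- lens_handle (a point): Middle of the magnifier's upright black handle, a 14 mm round post on the arm close to the lens ring, 200 mm from the pivot. This point is 210 mm above the desk; the handle's top is 20 mm higher, the arm's upper side 34 mm lower.
- lens_pivot (a point): Pivot of the magnifier's arm, on the post's axis, 170 mm above the desk; the arm swings level about the vertical through it. The post stands on a round foot of 130 mm diameter.
- hard_hat: Red hard hat, 260 mm across and 150 mm high, on the desk far to the left; leave it alone. Origin at the centre of its underside.
- tumbler: Dark green tumbler with a black lid, 80 mm across, 132 mm high, far right on the desk; leave it alone. Origin at the centre of its underside.
- glasses_case: White glasses case, 155 x 58 x 42 mm, left of the housing; leave it alone. Origin at the centre of its underside.
Things that resemble listed ones, but are neither listed nor needed, are in the scene too. Leave any purple look-alike of the part that bears cover_grip alone.

How it is judged:
By the outcome, as a careful person would: the job done as asked, in the order asked, and still so for the second after the job is handed in, while the arm keeps its last pose, push and grip.
It also fails if it takes over 61 s, if anything falls off the work surface, if the arm or the gripper's body presses on something with over 40 N, if the wrist force passes 120 N, or if a joint passes its speed limit or range.

ROBOT

A 6-joint arm with a two-finger parallel gripper is mounted at the origin on the work surface. World frame = base frame: x ahead of the robot, y to its left, z up, the work surface at z = 0. Lengths are in mm, angles in rad, forces in N, time in s.
With the tool pointing down it reaches from about 275 to 1000 mm from the base axis. Payload 8.4 kg.
Tool frame: the origin (TCP) lies on the centre line of the jaws, within the pads' length; the fingertips stand r.tip_reach ahead of it and the grasp point (between the pads) lies 11 mm behind it (r.tip_reach is the distance from the TCP to the fingertips, in mm); z points along the fingers, y is the line along which they close (so a half turn about z gives the same grasp; the last joint's range is limited). The gripper opens to 85 mm and grips with 20 to 120 N. Pads are 22 mm wide; open, the fingers measure 114 mm over their backs; the gripper's body (76 mm by 85 mm) begins 54 mm behind the grasp point. The pads swing forward as they close: fully open they stand 13 mm farther back than shut.
Start: joints at [1.119, 0.353, 1.633, -0, 1.155, -0.002], TCP at [271.74, 562.837, 239.281] pointing down, gripper open.
Joint ranges: [-2.63, 2.63], [-0.92, 2.1], [0.06, 2.66], [-1.3, 4.44], [0, 2.69], [-3.02, 3.02]. Speed limits (rad/s): [2.22, 2.22, 2.79, 3.14, 3.14, 3.14].

INTERFACE

Orientations are given as [roll, pitch, yaw] about the fixed x, y, z axes, in that order (R = Rz(yaw) Ry(pitch) Rx(roll)).
In Python, from rig import r gives the robot as it stands.
- The arm moves only by the tool carry_out, never from a script. Its argument "targets" is a list of rows, each an object with "dp": the shift along the tool's x, y, z in mm, a list of three; "yaw": the turn about the tool's z in degrees. A call has 1 to 12 rows; each row is the pose to reach, as a shift and turn from the pose commanded when the call began, along the tool's axes at that moment; what a row does not reach only later rows make up. A row lasts 1/8 s, in which the tool goes at most 62.5 mm and 10.7 degrees, less where a joint would pass 70% of its speed; a pose out of reach is approached as far as the arm can. A call with a gripper value outside its range is refused whole. "fingers" is the opening, from -1 (shut) to 1 (fully open), so that 0 is half open, set as the call begins (left out, the last holds). The fingers move at their own pace and stop on an object; "grip_force" is the grip in N (left out, the last holds). Time passes only in rows, so rows that repeat a pose let the fingers close. It gives the time, the measured TCP pose, the force, the opening and the grip force at its end, in the units of the state.
- r.sense(): the state, without advancing time (a new reading comes with each control period).
- r.grab_frame(name): name is "scene" or "side" or "wrist"; returns the picture (420x560x3 uint8, red, green, blue); there is no depth.
- r.get_calibration(name): a dict with "fx", "fy", "cx", "cy" (pixels), "rvec" (rotation vector, rad) and "tvec" (3), from world to camera coordinates, as OpenCV has them. Camera axes: x right, y down, z forward; pixel columns grow to the right and rows downward; lengths in mm; the calibration is good to about 2 mm. A picture is of the moment at which its call begins: read the wrist's pose just before it. get_calibration takes no time and is no camera call; for the wrist camera it gives the pose at the moment of the call.
- r.sign_off(): hands the job in; it is judged then, once.
The state is a dict: "clock": time; "qpos": joint angles; "qvel": joint speeds; "joint_efforts": joint torques, N m; "eef_pos": TCP position; "tcp_rot": TCP orientation; "contact_force": force on the tool from outside, world axes, zero at the start; "wrist_torque": the same for the moment, N m; "opening": opening from 0.0 (shut) to 1.0 (fully open); "grasp_force": force on a finger pad.
Only numpy, scipy, OpenCV 4.12 (cv2) and the standard library are available. Lean on these libraries where they do the work, as an engineer would, in place of code of your own. Each camera call takes 0.05 s, during which the arm holds its last target. There are 200 camera calls.

## Working session

There is one attempt and no reset: what is moved stays moved. The work goes in short steps, Python scripts to look and compute and a tool call to move; the robot and the scene stay as the last step left them, time stands still between calls to the robot, and variables do not carry over. Pictures are saved under pics/ and viewed, at most 10 in all, crops included, and the job is handed in when it is done.

Besides the shell and the picture viewer there is one more tool, called after ">>>" by a JSON object that holds its "method" and its "body". carry_out: Moves the arm, as the interface text tells. Its arguments: {"type":"object","properties":{"targets":{"type":"array","items":{"type":"object","properties":{"dp":{"type":"array","items":{"type":"number"}},"yaw":{"type":"number"}}}},"fingers":{"type":"number"},"grip_force":{"type":"number"}},"required":["targets"]}

```bash
ls; mkdir -p pics; python3 - <<'E'
from rig import r
import cv2,numpy as np
s=r.sense();print(s,r.tip_reach)
a=r.grab_frame("scene");b=r.grab_frame("side")
cv2.imwrite("pics/a.png",a[...,::-1]);cv2.imwrite("pics/b.png",b[...,::-1])
for n in("scene","side","wrist"):
  c=r.get_calibration(n);R=cv2.Rodrigues(np.array(c["rvec"]))[0];print(n,c,-R.T@np.array(c["tvec"]))
E
```

```text
pics
{'clock': 0.0, 'qpos': array([ 1.11858728e+00,  3.53656584e-01,  1.63413783e+00, -8.60686196e-06,
        1.15519963e+00, -2.39450381e-03]), 'qvel': array([-1.41814992e-03, -1.30685130e-03, -1.74168291e-06,  1.70650188e-03,
       -4.77652236e-05,  1.43975951e-03]), 'joint_efforts': array([ 8.99250299e-04, -6.05224586e+01, -3.42073846e+01, -6.00477074e-05,
        9.00522340e-03,  2.64598037e-05]), 'eef_pos': array([271.54404066, 562.40959809, 238.55482382]), 'tcp_rot': array([-3.14019125e+00,  4.51367169e-06,  2.69178160e+00]), 'contact_force': array([0.548657  , 0.16283481, 0.25645996]), 'wrist_torque': array([-0.01161726, -0.00641214, -0.03976285]), 'grasp_force': 0.0, 'opening': 0.9968824351351336} 8.0
scene {'fx': 435.7443904739098, 'fy': 435.7443904739098, 'cx': 277.04350920902556, 'cy': 210.15388184930563, 'rvec': array([ 0.84130588,  2.80046455, -0.6751061 ]), 'tvec': array([ 431.0162672 , -243.43833676, 1788.76447033])} [ 936.78539813  619.91213281 1477.44970884]
side {'fx': 411.90240397289296, 'fy': 411.90240397289296, 'cx': 280.8774400750562, 'cy': 208.46604759041136, 'rvec': array([ 2.31669852, -1.28839451,  0.34980393]), 'tvec': array([-219.25799516,  521.01173958, 1200.34552224])} [ -21.54246076 -275.79350166 1297.62496154]
wrist {'fx': 307.39284628024086, 'fy': 307.39284628024086, 'cx': 285.519990698496, 'cy': 213.5257999374577, 'rvec': array([-2.44031918, -1.53181219, -0.22740883]), 'tvec': array([-624.27752616,  -39.08729238,  378.60920013])} [205.70170219 594.3568662  372.85640378]
```

View pics/a.png

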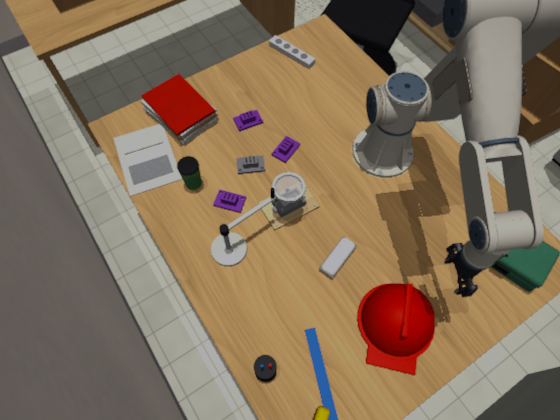

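View pics/b.png

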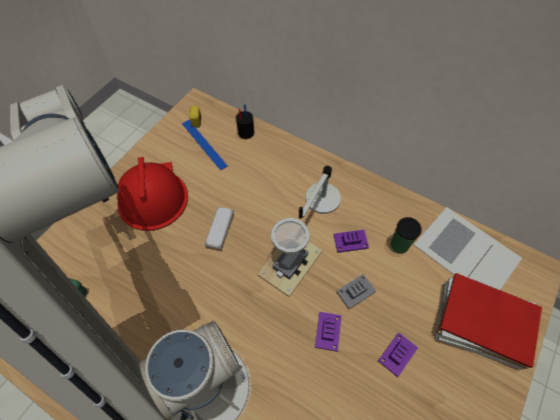

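Scene view: robot top right, lens at (289,188), handle (272,193), post foot (229,248), grey cover (250,163), tumbler (190,173), case (338,257), hat (397,320). Side view: lens (290,236), handle (300,212), foot (323,198), cover (356,291), housing under the lens on its board (290,265).

```bash
cat > h.py <<'E'
import cv2,numpy as np
from rig import r
def cam(n):
    c=r.get_calibration(n);R=cv2.Rodrigues(np.array(c["rvec"]))[0]
    K=np.array([[c["fx"],0,c["cx"]],[0,c["fy"],c["cy"]],[0,0,1]]);return K,R,np.array(c["tvec"])
def ray(C,p):
    K,R,t=C;return -R.T@t,R.T@np.linalg.inv(K)@np.array([p[0],p[1],1.])
def plane(C,p,z):
    o,d=ray(C,p);return o+d*(z-o[2])/d[2]
def tri(C1,p1,C2,p2):
    P=[c[0]@np.c_[c[1],c[2]] for c in(C1,C2)]
    X=cv2.triangulatePoints(P[0],P[1],np.array(p1,float),np.array(p2,float)).ravel();return X[:3]/X[3]
def proj(C,X):
    K,R,t=C;x=K@(R@np.array(X,float)+t);return x[:2]/x[2]
E
python3 - <<'E'
from h import *
A,B=cam("scene"),cam("side")
np.set_printoptions(precision=1,suppress=True)
for n,p,q in[("lens",(289,188),(290,236)),("handle",(272,193),(300,212)),("post",(224,230),(326,172)),("cover",(250,163),(356,291)),("tumb",(189,161),(408,226)),("case",(338,257),(219,228))]:
  print(n,tri(A,p,B,q))
print("foot",plane(A,(229,249),8),plane(B,(323,198),8))
print("lens170",plane(A,(289,188),170),plane(B,(290,236),170))
for n,f,(x,y) in(("scene","a",(215,140)),("side","b",(250,180))):
  im=cv2.imread(f"pics/{f}.png")[y:y+120,x:x+150]
  cv2.imwrite(f"pics/{f}c.png",cv2.resize(im,None,fx=2.6,fy=4.0 if 0 else 2.6,interpolation=cv2.INTER_CUBIC))
cv2.imwrite("pics/c.png",np.hstack([cv2.imread("pics/ac.png"),cv2.imread("pics/bc.png")]))
E
```

```text
lens [477.    8.6 162.5]
handle [548.1  13.5 202.3]
post [746.5  27.3 167.5]
cover [ 487.9 -241.1   11.2]
tumb [ 710.8 -288.5  150.1]
case [438.4 273.4  14.7]
foot [746.2  30.8   8. ] [745.9  22.5   8. ]
lens170 [477.9  14.3 170. ] [476.    4.4 170. ]
```

View pics/c.png

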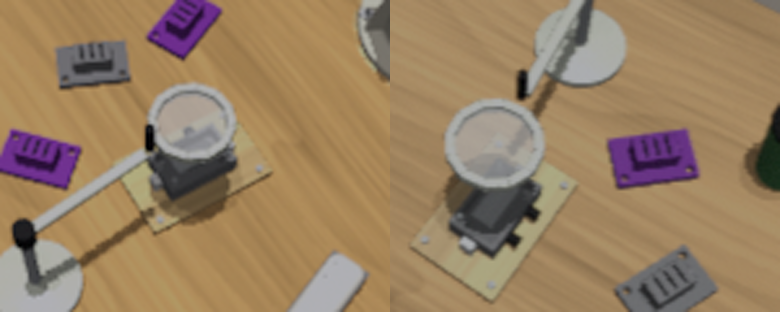

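Crops show the lens ring over the housing, the handle just beyond the ring, two purple look-alikes, and the grey cover with its two holes. Triangulated: pivot ≈(746,26), handle ≈(547,13), lens ≈(477,9) at z about 165: the distances of 200 and 270 check. Moving to hover over the handle.

>>> {"method": "carry_out", "body": {"targets": [{"dp": [-45, -35, -30]}, {"dp": [-90, -70, -60]}, {"dp": [-135, -104, -60]}, {"dp": [-180, -139, -60]}, {"dp": [-225, -173, -60]}, {"dp": [-270, -208, -60]}, {"dp": [-315, -243, -60]}, {"dp": [-360, -277, -60]}, {"dp": [-405, -312, -60]}, {"dp": [-450, -346, -60]}, {"dp": [-487, -375, -60]}, {"dp": [-487, -375, -60]}], "fingers": 1}}

```text
schema error: expected keys dp, yaw
```

```bash
python3 - <<'E'
from h import *
np.set_printoptions(precision=3,suppress=True)
s=r.sense();print(s["eef_pos"],s["tcp_rot"],s["contact_force"],s["clock"],s["qpos"])
C=cam("wrist");im=r.grab_frame("wrist");cv2.imwrite("pics/w1.png",im[...,::-1])
print(ray(C,(280,210)))
for X in[(547,13,230),(477,9,170)]: print(proj(C,X))
np.save("w1.npy",np.r_[C[0].ravel(),C[1].ravel(),C[2]])
E
```

```text
[271.556 562.478 238.656] [-3.14  -0.     2.692] [-0.581 -0.218 -0.109] 0.1 [ 1.119  0.354  1.634  0.     1.155 -0.002]
(array([205.702, 594.357, 372.856]), array([ 0.245, -0.139, -0.96 ]))
[-97.872 718.5  ]
[-84.042 591.014]
```

View pics/w1.png

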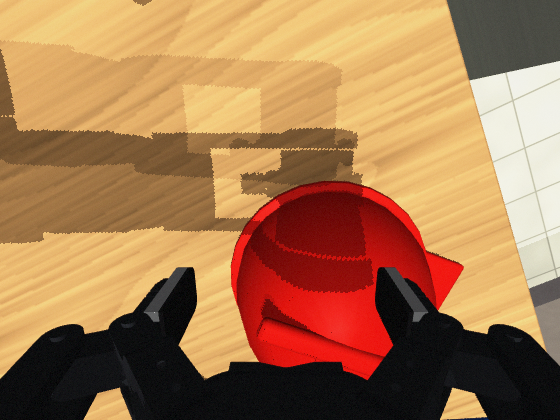

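The picture shows only the hat below the gripper (the move had been refused for want of the yaw field). I'll send the move again with yaw.

>>> {"method": "carry_out", "body": {"targets": [{"dp": [-45, -35, -30], "yaw": 0}, {"dp": [-90, -70, -60], "yaw": 0}, {"dp": [-135, -104, -60], "yaw": 0}, {"dp": [-180, -139, -60], "yaw": 0}, {"dp": [-225, -173, -60], "yaw": 0}, {"dp": [-270, -208, -60], "yaw": 0}, {"dp": [-315, -243, -60], "yaw": 0}, {"dp": [-360, -277, -60], "yaw": 0}, {"dp": [-405, -312, -60], "yaw": 0}, {"dp": [-450, -346, -60], "yaw": 0}, {"dp": [-487, -375, -60], "yaw": 0}, {"dp": [-487, -375, -60], "yaw": 0}], "fingers": 1}}

```text
clock: 1.65
eef_pos: [548.1, 10.7, 298.9]
tcp_rot: [-3.141, 0.0, 2.688]
contact_force: [-0.9, -0.3, -1.2]
opening: 1.004
grasp_force: 0.0
```

```bash
python3 - <<'E'
from h import *
np.set_printoptions(precision=3,suppress=True)
s=r.sense();print(s["eef_pos"],s["tcp_rot"],s["contact_force"],s["clock"],s["qpos"])
C=cam("wrist");im=r.grab_frame("wrist");cv2.imwrite("pics/w2.png",im[...,::-1])
print(ray(C,(280,210)))
for X in[(547,13,230),(477,9,170)]: print(proj(C,X))
np.savez("w2.npz",K=C[0],R=C[1],t=C[2])
E
```

```text
[548.129  10.731 298.881] [-3.141  0.     2.688] [-0.88  -0.257 -1.169] 1.65 [ 0.017  0.18   1.73  -0.001  1.232 -1.1  ]
(array([482.344,  42.784, 433.104]), array([ 0.245, -0.14 , -0.96 ]))
[287.86  225.999]
[246.159 132.241]
```

View pics/w2.png

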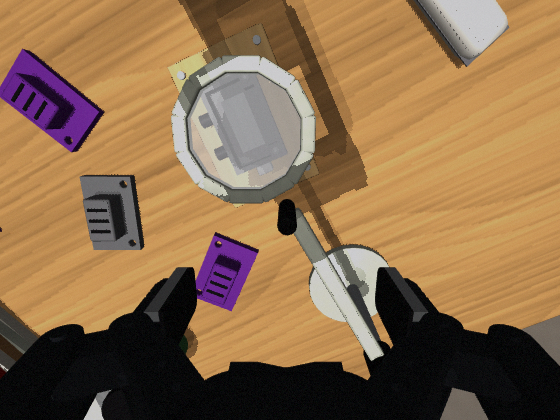

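Wrist view: handle top at (288,206), lens ring centre (244,130), grey cover at (112,212) with holes (123,184) and (131,243), housing through the lens with glands at (207,120) and (221,152).

```bash
python3 - <<'E'
from h import *
np.set_printoptions(precision=1,suppress=True)
d=np.load("w2.npz");C=(d["K"],d["R"],d["t"])
print("handle top",plane(C,(288,206),230),"foot",plane(C,(290,230),178),"lens",plane(C,(244,130),170))
g=[plane(C,p,12) for p in((123,184),(131,243))];print("holes",g,np.linalg.norm(g[0]-g[1]),(g[0]+g[1])/2)
print("board far corners",plane(C,(181,75),12),plane(C,(257,40),12),plane(C,(314,174),12))
E
```

```text
handle top [534.   19.4 230. ] foot [567.7   5.4 178. ] lens [474.6   8.2 170. ]
holes [array([ 460.2, -198.3,   12. ]), array([ 538.9, -238.7,   12. ])] 88.48034036810856 [ 499.6 -218.5   12. ]
board far corners [376.3 -52.2  12. ] [383.4  52.   12. ] [563.9  46.5  12. ]
```

The handle's top end is the lower one at (288,228), which matches the triangulated (547,13). Descend and grip.

>>> {"method": "carry_out", "body": {"targets": [{"dp": [0, 2, 50], "yaw": 0}, {"dp": [0, 2, 100], "yaw": 0}, {"dp": [0, 2, 101], "yaw": 0}, {"dp": [0, 2, 101], "yaw": 0}], "fingers": 1}}

```text
clock: 2.2
eef_pos: [548.7, 16.0, 199.8]
tcp_rot: [3.141, 0.001, 2.693]
contact_force: [1.0, -0.2, 0.7]
opening: 1.0
grasp_force: 0.0
```

>>> {"method": "carry_out", "body": {"targets": [{"dp": [0, 0, 0], "yaw": 0}, {"dp": [0, 0, 0], "yaw": 0}, {"dp": [0, 0, 0], "yaw": 0}, {"dp": [0, 0, 0], "yaw": 0}, {"dp": [0, 0, 0], "yaw": 0}, {"dp": [0, 0, 0], "yaw": 0}], "fingers": -1, "grip_force": 25}}

```text
clock: 2.95
eef_pos: [547.6, 15.0, 198.5]
tcp_rot: [-3.141, -0.001, 2.692]
contact_force: [-3.7, -2.7, 5.7]
opening: 0.154
grasp_force: 24.9
```

```bash
python3 -c "
import numpy as np
c,s=np.cos(2.692),np.sin(2.692)
for k in range(1,13):
  d=1.08*k/12;t=-.055+d;dx=200*(np.cos(.055)-np.cos(t));dy=200*(np.sin(t)+.055)
  print([round(c*dx+s*dy),round(s*dx-c*dy),0],round(np.degrees(d),1))"
```

```text
[8, 16, 0] 5.2
[14, 33, 0] 10.3
[19, 50, 0] 15.5
[23, 68, 0] 20.6
[25, 86, 0] 25.8
[25, 104, 0] 30.9
[23, 122, 0] 36.1
[20, 139, 0] 41.3
[16, 157, 0] 46.4
[9, 174, 0] 51.6
[2, 190, 0] 56.7
[-7, 206, 0] 61.9
```

>>> {"method": "carry_out", "body": {"targets": [{"dp": [8, 16, 0], "yaw": 5.2}, {"dp": [14, 33, 0], "yaw": 10.3}, {"dp": [19, 50, 0], "yaw": 15.5}, {"dp": [23, 68, 0], "yaw": 20.6}, {"dp": [25, 86, 0], "yaw": 25.8}, {"dp": [25, 104, 0], "yaw": 30.9}, {"dp": [23, 122, 0], "yaw": 36.1}, {"dp": [20, 139, 0], "yaw": 41.3}, {"dp": [16, 157, 0], "yaw": 46.4}, {"dp": [9, 174, 0], "yaw": 51.6}, {"dp": [2, 190, 0], "yaw": 56.7}, {"dp": [-7, 206, 0], "yaw": 61.9}]}}

```text
clock: 4.45
eef_pos: [644.6, 197.1, 198.6]
tcp_rot: [3.141, 0.002, 1.608]
contact_force: [0.4, -8.9, 3.9]
opening: 0.151
grasp_force: 25.0
```

>>> {"method": "carry_out", "body": {"targets": [{"dp": [0, 0, 0], "yaw": 0}, {"dp": [0, 0, 0], "yaw": 0}, {"dp": [0, 0, 0], "yaw": 0}], "fingers": 1}}

```text
clock: 4.82
eef_pos: [643.4, 197.4, 198.1]
tcp_rot: [-3.141, -0.0, 1.612]
contact_force: [-0.7, -0.4, 0.8]
opening: 0.789
grasp_force: 0.0
```

>>> {"method": "carry_out", "body": {"targets": [{"dp": [0, 0, -35], "yaw": 0}, {"dp": [0, 0, -80], "yaw": 0}, {"dp": [0, 0, -120], "yaw": 0}, {"dp": [0, 0, -120], "yaw": 0}]}}

```text
clock: 5.32
eef_pos: [645.3, 198.0, 322.4]
tcp_rot: [3.135, -0.002, 1.612]
contact_force: [-0.2, 0.4, 0.4]
opening: 1.0
grasp_force: 0.0
```

Magnifier is swung (lens about (608,257)). Next: a look straight down at the housing, turning to the cover's grasp yaw on the way.

>>> {"method": "carry_out", "body": {"targets": [{"dp": [-40, -24, 0], "yaw": -8}, {"dp": [-80, -47, 0], "yaw": -16}, {"dp": [-120, -70, 30], "yaw": -25}, {"dp": [-160, -94, 60], "yaw": -34}, {"dp": [-200, -117, 95], "yaw": -43}, {"dp": [-215, -126, 122], "yaw": -52}, {"dp": [-215, -126, 122], "yaw": -61.8}, {"dp": [-215, -126, 122], "yaw": -61.8}, {"dp": [-215, -126, 122], "yaw": -61.8}]}}

```text
clock: 6.45
eef_pos: [526.8, -22.1, 196.2]
tcp_rot: [3.142, 0.0, 2.687]
contact_force: [0.9, -0.1, -0.1]
opening: 1.001
grasp_force: 0.0
```

```bash
python3 - <<'E'
from h import *
np.set_printoptions(precision=3,suppress=True)
s=r.sense();print(s["eef_pos"],s["tcp_rot"],s["qvel"])
C=cam("wrist");im=r.grab_frame("wrist");cv2.imwrite("pics/w3.png",im[...,::-1])
np.savez("w3.npz",K=C[0],R=C[1],t=C[2]);print(-C[1].T@C[2])
E
```

```text
[526.79  -22.136 196.229] [3.142 0.    2.687] [ 0.004 -0.002 -0.006 -0.001  0.001 -0.01 ]
[460.999   9.965 330.444]
```

View pics/w3.png

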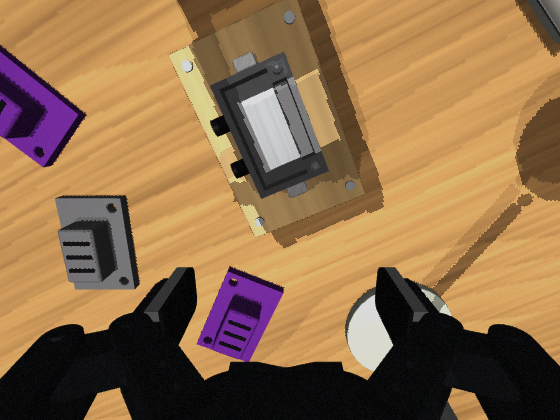

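Housing rim corners near (212,87),(285,54),(328,165),(262,196), dowels (278,68) front and (316,165) back, glands on the left; cover at lower left with holes (111,209) and (124,281). Enlarging both.

```bash
python3 - <<'E'
from h import *
im=cv2.imread("pics/w3.png")
f=lambda x0,x1,y0,y1:cv2.resize(im[y0:y1,x0:x1],None,fx=3,fy=3,interpolation=cv2.INTER_CUBIC)
h=f(200,345,45,205);c=f(48,148,190,300)
c=cv2.copyMakeBorder(c,0,h.shape[0]-c.shape[0],0,0,cv2.BORDER_CONSTANT)
o=np.hstack([h,c]);o=cv2.convertScaleAbs(o,alpha=1.5,beta=20);cv2.imwrite("pics/z.png",o)
E
```

```text
(no output)
```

View pics/z.png

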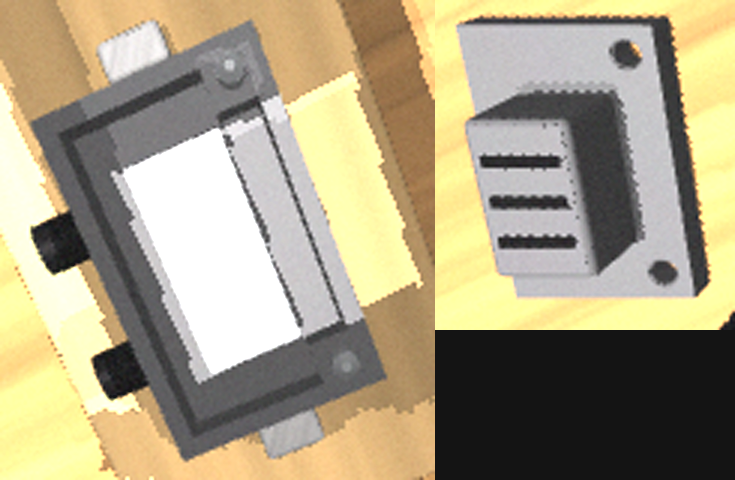

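```bash
python3 - <<'E'
from h import *
np.set_printoptions(precision=1,suppress=True)
d=np.load("w3.npz");C=(d["K"],d["R"],d["t"])
c=np.array([plane(C,p,42) for p in((211.3,85),(283,51.7),(328.7,170.3),(262,198.3))])
print(c,"centre",c.mean(0),"sides",[np.linalg.norm(c[i]-c[i-1]) for i in range(4)])
def frame(pf,pb,z):
  f,b=plane(C,pf,z),plane(C,pb,z);u=(b-f);L=np.linalg.norm(u);u/=L;y=np.array([-u[1],u[0],0]);m=(f+b)/2
  print(f,b,"L",L,"ang",np.arctan2(u[1],u[0]),"centre",m-24*y);return m-24*y
frame((276.3,66.7),(315.3,166),59)
m=c.mean(0);u=(c[2]+c[3]-c[0]-c[1]);print("rim ang",np.arctan2(u[1],u[0]))
frame((112,207.7),(123.7,280.3),12)
E
```

```text
[[406.8 -35.3  42. ]
 [410.8  32.2  42. ]
 [519.8  26.5  42. ]
 [516.4 -42.3  42. ]] centre [463.4  -4.7  42. ] sides [np.float64(109.81435210039821), np.float64(67.67530088113624), np.float64(109.21770443518602), np.float64(68.91936712142447)]
[421.1  21.3  59. ] [507.7  16.4  59. ] L 86.70183422445527 ang -0.055863537187140454 centre [463.1  -5.1  59. ]
rim ang -0.05838379131843729
[ 460.4 -197.7   12. ] [ 538.7 -236.9   12. ] L 87.55517506895953 ang -0.46478968358491335 centre [ 488.8 -238.7   12. ]
```

Measurements agree: housing centre (463.3,−4.9), angle −0.057 (109.5×68, dowels 87 apart); cover centre (488.8,−238.7), angle −0.467 (holes 87.5 apart). Going to the cover.

>>> {"method": "carry_out", "body": {"targets": [{"dp": [-15, -53, 0], "yaw": 0.7}, {"dp": [-31, -106, 0], "yaw": 0.7}, {"dp": [-46, -159, 0], "yaw": 0.7}, {"dp": [-61, -211, 20], "yaw": 0.7}, {"dp": [-61, -211, 70], "yaw": 0.7}, {"dp": [-61, -211, 110], "yaw": 0.7}, {"dp": [-61, -211, 110], "yaw": 0.7}, {"dp": [-61, -211, 110], "yaw": 0.7}]}}

```text
clock: 7.5
eef_pos: [490.6, -238.9, 87.6]
tcp_rot: [3.142, 0.001, 2.678]
contact_force: [-0.1, -0.5, -0.1]
opening: 0.998
grasp_force: 0.0
```

```bash
python3 - <<'E'
from h import *
np.set_printoptions(precision=3,suppress=True)
s=r.sense();print(s["eef_pos"],s["tcp_rot"],s["contact_force"])
C=cam("wrist");im=r.grab_frame("wrist");cv2.imwrite("pics/w4.png",im[...,::-1])
np.savez("w4.npz",K=C[0],R=C[1],t=C[2]);print(-C[1].T@C[2])
E
```

```text
[ 490.635 -238.885   87.604] [3.142 0.001 2.678] [-0.113 -0.526 -0.054]
[ 425.005 -206.096  221.713]
```

View pics/w4.png

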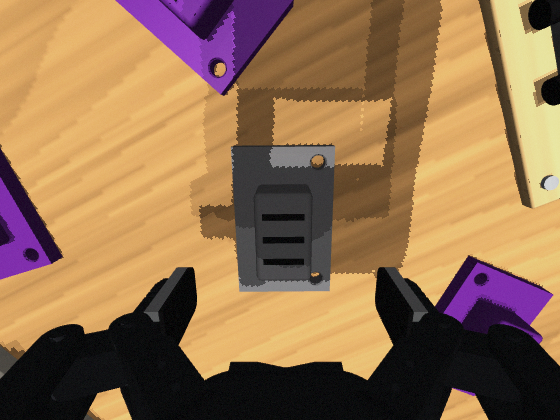

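The grey cover lies centred between the fingers, holes at (318,161) and (316,279), hump about (283,235).

```bash
python3 - <<'E'
from h import *
np.set_printoptions(precision=1,suppress=True)
d=np.load("w4.npz");C=(d["K"],d["R"],d["t"])
f,b=plane(C,(318,161),12),plane(C,(316,279),12);u=b-f;L=np.linalg.norm(u);u/=L
print(f,b,L,np.arctan2(u[1],u[0]),(f+b)/2-24*np.array([-u[1],u[0],0]))
E
```

```text
[ 459.1 -198.5   12. ] [ 539.8 -237.5   12. ] 89.56964045836324 -0.4501400676498271 [ 489.  -239.6   12. ]
```

>>> {"method": "carry_out", "body": {"targets": [{"dp": [1, 0, 30], "yaw": 0.3}, {"dp": [1, 0, 55], "yaw": 0.3}, {"dp": [1, 0, 64], "yaw": 0.3}, {"dp": [1, 0, 64], "yaw": 0.3}, {"dp": [1, 0, 64], "yaw": 0.3}]}}

```text
clock: 8.18
eef_pos: [489.7, -238.7, 23.5]
tcp_rot: [3.142, 0.002, 2.673]
contact_force: [0.7, 0.2, -0.0]
opening: 0.997
grasp_force: 0.0
```

>>> {"method": "carry_out", "body": {"targets": [{"dp": [0, 0, 0], "yaw": 0}, {"dp": [0, 0, 0], "yaw": 0}, {"dp": [0, 0, 0], "yaw": 0}, {"dp": [0, 0, 0], "yaw": 0}, {"dp": [0, 0, 0], "yaw": 0}, {"dp": [0, 0, 0], "yaw": 0}], "fingers": -1, "grip_force": 60}}

```text
clock: 8.93
eef_pos: [489.0, -238.4, 22.8]
tcp_rot: [-3.142, 0.001, 2.673]
contact_force: [-0.6, 0.7, 5.3]
opening: 0.416
grasp_force: 60.8
```

Gripped (35 mm). Lift and carry over the housing.

>>> {"method": "carry_out", "body": {"targets": [{"dp": [0, 0, -40], "yaw": 0}, {"dp": [0, 0, -90], "yaw": 0}, {"dp": [25, 38, -107], "yaw": -5}, {"dp": [50, 76, -107], "yaw": -10}, {"dp": [75, 115, -107], "yaw": -15}, {"dp": [100, 153, -107], "yaw": -20}, {"dp": [120, 184, -107], "yaw": -23.6}, {"dp": [128, 197, -107], "yaw": -23.6}, {"dp": [128, 197, -107], "yaw": -23.6}, {"dp": [128, 197, -107], "yaw": -23.6}, {"dp": [128, 197, -107], "yaw": -23.6}]}}

```text
clock: 10.3
eef_pos: [463.8, -5.6, 129.3]
tcp_rot: [-3.141, 0.0, 3.083]
contact_force: [-0.2, -0.3, -1.1]
opening: 0.412
grasp_force: 60.6
```

```bash
python3 - <<'E'
from h import *
np.set_printoptions(precision=3,suppress=True)
s=r.sense();print(s["eef_pos"],s["tcp_rot"],s["contact_force"],s["opening"])
C=cam("wrist");im=r.grab_frame("wrist");cv2.imwrite("pics/w5.png",im[...,::-1])
np.savez("w5.npz",K=C[0],R=C[1],t=C[2]);print(-C[1].T@C[2])
E
```

```text
[463.782  -5.637 129.264] [-3.141  0.     3.083] [-0.159 -0.305 -1.114] 0.4122118411128368
[390.557  -1.906 263.463]
```

View pics/w5.png

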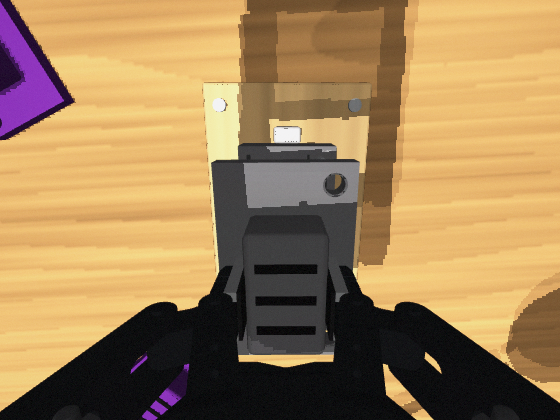

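Held cover is level above the housing; its front hole at (335,184), housing rim's front edge from (239,145) to (336,145).

```bash
python3 - <<'E'
from h import *
np.set_printoptions(precision=1,suppress=True)
d=np.load("w5.npz");C=(d["K"],d["R"],d["t"])
a=-.058;Rm=np.array([[np.cos(a),-np.sin(a)],[np.sin(a),np.cos(a)]])
p=plane(C,(335,184),118.5);print("hole",p, "cover frame rel TCP",Rm.T@(p[:2]-[463.8,-5.6]))
e1,e2=plane(C,(212,161.5),118.5),plane(C,(359,161.5),118.5)
for q in(e1,e2):print("cover front corner",Rm.T@(q[:2]-[463.8,-5.6]))
for q in((239,144.5),(336.5,144.5)):print("rim corner rel meas. housing centre",Rm.T@(plane(C,q,42)[:2]-[463.3,-4.9]))
E
```

```text
hole [421.4  20.  118.5] cover frame rel TCP [-43.8  23.1]
cover front corner [-54.6 -35. ]
cover front corner [-54.5  33.9]
rim corner rel meas. housing centre [-56. -34.]
rim corner rel meas. housing centre [-56.   34.7]
```

>>> {"method": "carry_out", "body": {"targets": [{"dp": [1.4, 1.5, 15], "yaw": 0}, {"dp": [1.4, 1.5, 30], "yaw": 0}, {"dp": [1.4, 1.5, 40], "yaw": 0}, {"dp": [1.4, 1.5, 45], "yaw": 0}, {"dp": [1.4, 1.5, 48], "yaw": 0}, {"dp": [1.4, 1.5, 51], "yaw": 0}, {"dp": [1.4, 1.5, 51], "yaw": 0}]}}

```text
clock: 11.22
eef_pos: [462.5, -3.2, 78.4]
tcp_rot: [-3.142, 0.0, 3.085]
contact_force: [-0.6, -0.8, -1.5]
opening: 0.41
grasp_force: 60.8
```

>>> {"method": "carry_out", "body": {"targets": [{"dp": [0, 0, 1.5], "yaw": 0}, {"dp": [0, 0, 3], "yaw": 0}, {"dp": [0, 0, 4.5], "yaw": 0}, {"dp": [0, 0, 6], "yaw": 0}, {"dp": [0, 0, 6], "yaw": 0}]}}

```text
clock: 11.85
eef_pos: [462.5, -3.7, 72.3]
tcp_rot: [-3.141, 0.001, 3.084]
contact_force: [0.4, -6.4, -0.8]
opening: 0.409
grasp_force: 60.9
```

Engaged; a −6 N side load along y says shift about 1 mm right.

>>> {"method": "carry_out", "body": {"targets": [{"dp": [0, -0.5, 0], "yaw": 0}, {"dp": [0, -0.9, 1], "yaw": 0}, {"dp": [0, -0.9, 2], "yaw": 0}, {"dp": [0, -0.9, 3], "yaw": 0}, {"dp": [0, -0.9, 3], "yaw": 0}]}}

```text
clock: 12.48
eef_pos: [462.3, -4.0, 69.4]
tcp_rot: [3.142, 0.0, 3.085]
contact_force: [0.2, -1.3, 2.3]
opening: 0.414
grasp_force: 61.4
```

>>> {"method": "carry_out", "body": {"targets": [{"dp": [0, 0, 0], "yaw": 0}, {"dp": [0, -0.2, 1], "yaw": 0}, {"dp": [0, -0.2, 2], "yaw": 0}, {"dp": [0, -0.2, 3], "yaw": 0}, {"dp": [0, -0.2, 4], "yaw": 0}, {"dp": [0, -0.2, 4], "yaw": 0}], "grip_force": 100}}

```text
clock: 13.22
eef_pos: [462.4, -4.0, 65.6]
tcp_rot: [3.141, 0.0, 3.084]
contact_force: [-1.3, 0.4, 8.0]
opening: 0.402
grasp_force: 102.4
```

>>> {"method": "carry_out", "body": {"targets": [{"dp": [0, 0, 0.7], "yaw": 0}, {"dp": [0, 0, 1.4], "yaw": 0}, {"dp": [0, 0, 2], "yaw": 0}, {"dp": [0, 0, 2], "yaw": 0}]}}

```text
clock: 13.72
eef_pos: [462.4, -4.0, 64.8]
tcp_rot: [3.141, 0.0, 3.084]
contact_force: [-8.1, 0.3, 31.4]
opening: 0.403
grasp_force: 105.9
```

Bottomed out at the expected height (64.8) with the force rising to 31 N. Relieve the x side load slightly and look.

>>> {"method": "carry_out", "body": {"targets": [{"dp": [0.4, 0, 0], "yaw": 0}, {"dp": [0.4, 0, 0], "yaw": 0}, {"dp": [0.4, 0, 0], "yaw": 0}]}}

```text
clock: 14.1
eef_pos: [462.3, -4.0, 64.8]
tcp_rot: [3.141, 0.001, 3.084]
contact_force: [-6.5, 0.9, 28.8]
opening: 0.402
grasp_force: 105.5
```

```bash
python3 - <<'E'
from h import *
s=r.sense();print(s["eef_pos"],s["tcp_rot"],s["contact_force"],s["wrist_torque"],s["opening"],s["clock"])
f=lambda n,x,y,w,h,k:cv2.resize(r.grab_frame(n)[y:y+h,x:x+w,::-1],None,fx=k,fy=k,interpolation=cv2.INTER_CUBIC)
a=f("side",240,160,130,130,3);b=f("scene",230,140,130,130,3)
cv2.imwrite("pics/f.png",np.hstack([a,b]))
E
```

```text
[462.34155717  -4.00719641  64.81860193] [3.14125190e+00 1.03202121e-03 3.08436888e+00] [-6.54139671  0.87728165 28.84175301] [-0.03727979  1.15714927 -0.05971871] 0.40162109712317023 14.1
```

View pics/f.png

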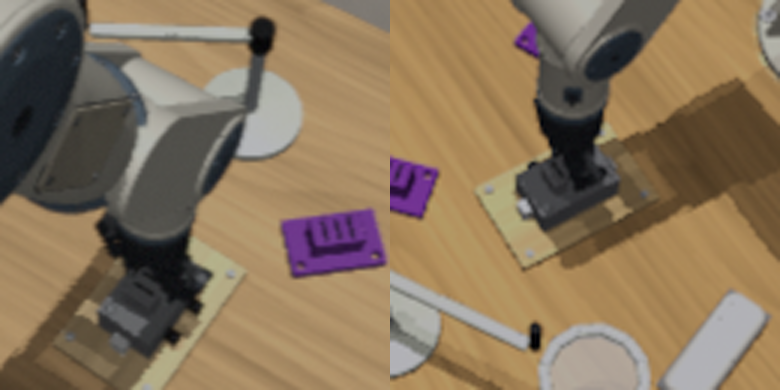

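Lens is well to the left, the cover sits shut on the housing with no visible gap. I'll relieve the side load further and check the moment for any tilt.

>>> {"method": "carry_out", "body": {"targets": [{"dp": [0.6, 0, 0.2], "yaw": 0}, {"dp": [1.2, 0, 0.3], "yaw": 0}, {"dp": [1.2, 0, 0.3], "yaw": 0}]}}

```text
clock: 14.58
eef_pos: [462.4, -4.0, 64.8]
tcp_rot: [3.141, 0.003, 3.084]
contact_force: [-3.6, -0.6, 27.2]
opening: 0.402
grasp_force: 105.3
```

```bash
python3 - <<'E'
from h import *
s=r.sense();print(s["eef_pos"],s["tcp_rot"],s["contact_force"],s["wrist_torque"],s["opening"],s["clock"])
E
```

```text
[462.36091046  -3.99892329  64.8281707 ] [3.14124669 0.00337589 3.08449029] [-3.62439132 -0.55421317 27.16035215] [-0.05144487  0.78399743 -0.1044392 ] 0.40224029321066157 14.575
```

>>> {"method": "carry_out", "body": {"targets": [{"dp": [0, 0, 0.4], "yaw": 0}, {"dp": [0, 0, 0.6], "yaw": 0}, {"dp": [0, 0, 0.6], "yaw": 0}, {"dp": [0, 0, 0.6], "yaw": 0}]}}

```text
clock: 15.08
eef_pos: [462.3, -4.0, 64.8]
tcp_rot: [3.141, 0.003, 3.084]
contact_force: [-6.1, -0.2, 38.8]
opening: 0.404
grasp_force: 106.6
```

```bash
python3 - <<'E'
from h import *
s=r.sense();print(s["eef_pos"],s["tcp_rot"],s["contact_force"],s["wrist_torque"],s["opening"],s["clock"])
if s["contact_force"][2]>22 and abs(s["eef_pos"][2]-64.6)<.7: print(r.sign_off())
E
```

```text
[462.34776166  -4.0217632   64.80314647] [3.14123627 0.00335947 3.08439164] [-6.12121468 -0.24655437 38.83777721] [-0.11676582  1.26212499 -0.11113888] 0.4043798102400775 15.075
the job is handed in; nothing more can be done
None
```

The job is handed in at 15.1 s: the magnifier is swung left with its lens about 30 cm from the housing, and the cover is on both dowels, held pressed shut with about 39 N and no visible gap; the hard hat, tumbler and glasses case were not touched.

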